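Put the measuring cup away in the lidded box

TASK

Swing the lid of the wooden box open by its bar handle until it meets the springy stop bar behind it, and press it gently on so that the bar gives a few millimetres and the lid stays resting against it; the stop must not be forced. Then set the steel measuring cup down upright inside the box, without dropping it, and leave the lid against its stop. Leave the jar, the funnel and the spoon rest alone.

Things in the scene. Friction and masses are not known exactly. Their poses are not given: they have to be found in the camera images.
- box: Fixed wooden box under a hinged lid (all sizes here in mm): outside 160 (x) by 220 (y) by 65 high, inside 144 by 204, inner floor at most 8 above its underside. Origin: centre of the underside. Its x axis points from the front (robot side) to the hinge side, z up. Place and yaw (up to 0.2 rad) vary.
- hinge (a point): Middle of the lid's hinge line, on the box's back top edge (box frame x = +80, z = +65); the line runs along the box's y. Axes as the box's. The hinge has 0.30 N m of friction: let go below about 1 rad the lid falls shut, past upright it stays where left.
- lid (a joint): Hinge angle of the lid, rad: 0 shut, grows as it opens up and back, 1.57 upright. Lid: board 164 by 224 by 10 thick, about 0.3 kg, its underside on the hinge line. It meets the stop bar somewhere between 1.60 and 1.95 rad; where is not known beforehand and must be felt or seen.
- lid_handle (a point): Middle of the lid's bar handle: round bar 10 thick, 100 long, along the box's y, 40 above the lid's top face; 156 in front of and 50 above the hinge line when shut. Axes turn with the lid. Pinched from above along the box's x it turns between the pads, so the gripper can point down all the way. Gap bar to lid 35: to let go open about 10 a side and leave straight up.
- stop_pad (a joint): How far the stop bar is pushed back, m (0 free, 0.010 its end). Rubber bar 12 thick, 180 long, along the box's y, 125 above the ledge, sprung along the box's x at 2 N per mm on a bracket behind the box whose distance varies. Felt at the handle: the push rises by about 1 N per mm that the bar gives, over the push just before. Pushed 3 mm or more it stays about 2 to 3 mm in when let go.
- cup: Steel measuring cup, open on top, 50 across at the rim, 46 at the foot, 45 high, 100 g. Origin: centre of the underside, z up. A flat handle 14 wide and 4 thick sticks out along the cup's -x to 60 from the axis, at height 39 to 43. Can be gripped across the body along its y.
- jar: Bystander: closed glass spice jar, 56 across, 90 high. Origin: centre of the underside.
- funnel: Bystander: funnel standing mouth down, 90 across, 85 high. Origin: centre of the underside.
- spoon_rest: Bystander: low white ceramic spoon rest, round dish 90 across, 14 high, with a tab along its -x to 83 from the centre. Origin: centre of the underside.
Mind the look-alikes: they are no part of the job. Of the things shaped like the part that bears stop_pad, the dark steel one is meant.

How it is judged:
On the way, in this order (a step that is already met when the one before it is completed fails the run):
1. the lid is pressed on its stop: the stop bar is pushed back 1.5 to 6 mm, the lid almost still, for 0.3 s (value of joint stop_pad between 0.0015 and 0.006 m and velocity of joint lid below 0.15 rad/s), for 0.3 s.
2. the cup is inside the box, standing on its floor (z of cup in the frame of box below 0.013 m and x of cup in the frame of box between -0.072 and 0.072 m and y of cup in the frame of box between -0.102 and 0.102 m), for 0.2 s.
At the end, for the whole second after the job is handed in: The lid rests on its stop (stop bar still pushed back 0.8 to 6 mm by the lid), and the cup stands on the box's floor inside the walls, upright within 0.15 rad and at rest (all of step 2 and value of joint stop_pad between 0.0008 and 0.006 m and angle between cup's own z axis and vertical below 0.15 rad and linear speed of cup below 0.02 m/s); the robot touches nothing.
It fails at once if the stop was forced: pushed back more than 6 mm (12 N) (value of joint stop_pad above 0.006 m).
It fails at once if the cup was dropped: faster than 0.5 m/s at or below the height of the box's rim and over the box (linear speed of cup above 0.5 m/s and z of cup in the frame of box below 0.06 m and x of cup in the frame of box between -0.08 and 0.08 m and y of cup in the frame of box between -0.11 and 0.11 m).
It fails at once if a bystander was moved by more than 20 mm or tipped (distance of any of jar, funnel, spoon_rest from where it was at the start of the episode above 0.02 m or angle between any of jar, funnel's own z axis and vertical above 0.3 rad).
It also fails if it takes over 72 s, if anything falls off the work surface, if the arm or the gripper's body presses on something with over 40 N, if the wrist force passes 120 N, or if a joint passes its speed limit or range.

ROBOT

A 7-joint arm with a two-finger parallel gripper is mounted at the origin on the work surface. World frame = base frame: x ahead of the robot, y to its left, z up, the work surface at z = 0. Lengths are in m, angles in rad, forces in N, time in s.
With the tool pointing down it reaches from about 0.425 to 0.925 m from the base axis. Payload 6.8 kg.
Tool frame: the origin (TCP) lies midway between the tips of the shut fingers; the grasp point (between the pads) lies 19 mm behind it; z points along the fingers, y is the line along which they close (so a half turn about z gives the same grasp; the last joint's range is limited). The gripper opens to 85 mm and grips with 20 to 120 N. Pads are 22 mm wide; open, the fingers measure 114 mm over their backs; the gripper's body (76 mm by 85 mm) begins 54 mm behind the grasp point. The pads swing forward as they close: fully open they stand 13 mm farther back than shut.
Start: joints at [-1.388, 0.477, 0.022, 1.555, -0.011, 1.109, -0.083], TCP at [0.194, 0.647, 0.231] pointing down, gripper open.
Joint ranges: [-2.96, 2.96], [-0.34, 2.1], [-1.41, 1.46], [0.24, 2.44], [-1.37, 4.51], [0.17, 1.92], [-2.96, 2.96]. Speed limits (rad/s): [2.39, 2.39, 3.14, 3.14, 3.14, 3.14, 3.14].

INTERFACE

Orientations are given as a unit quaternion [w, x, y, z].
In Python, from station import bot, eyes, ticket gives the robot as it stands.
- The arm moves only by the shell command python3 -m crank 'ROWS' [FORCE]. ROWS is text: rows parted by semicolons, each of 7 numbers parted by spaces: the shift along the tool's x, y, z in units of 0.5 m (1.0 is 0.5 m), then the turn, a rotation vector about the tool's x, y, z in units of 180 degrees (1.0 is 180 degrees), then the closure, from 0 (fully open) to 1 (shut). A call has 1 to 20 rows; each row is the pose to reach, as a shift and turn from the pose commanded when the call began, along the tool's axes at that moment, turning the shorter way round; what a row does not reach only later rows make up. A row lasts 1/10 s, in which the tool goes at most 50 mm and 8.59 degrees, less where a joint would pass 70% of its speed; a pose out of reach is approached as far as the arm can. A call with a number of a shift or a turn outside -1 to 1 is refused whole. A call with a gripper value outside its range is refused whole. The fingers move at their own pace and stop on an object; FORCE is the grip in N (left out, the last holds). Time passes only in rows, so rows that repeat a pose let the fingers close. It gives the time, the measured TCP pose, the force, the opening and the grip force at its end, in the units of the state.
- bot.get_obs(): the state, without advancing time (a new reading comes with each control period).
- eyes.read_camera(name): name is "scene" or "top" or "wrist"; returns a dict with "image" (420x560x3 uint8, red, green, blue), "K" (3x3 intrinsics, pixels), "R" (3x3) and "t" (3): a world point X has camera coordinates R X + t. Camera axes: x right, y down, z forward; pixel columns grow to the right and rows downward; lengths in m; the calibration is good to about 2 mm. A picture is of the moment at which its call begins. There is no depth.
- ticket.hand_in(): hands the job in; it is judged then, once.
The state is a dict: "t": time; "q": joint angles; "joint_vel": joint speeds; "joint_torque": joint torques, N m; "eef_pos": TCP position; "tool_rot": TCP orientation; "contact_force": force on the tool from outside, world axes, zero at the start; "torque": the same for the moment, N m; "gripper_width": opening from 0.0 (shut) to 1.0 (fully open); "grasp_force": force on a finger pad.
Only numpy, scipy, OpenCV 4.12 (cv2) and the standard library are available. Lean on these libraries where they do the work, as an engineer would, in place of code of your own. Each camera call takes 0.05 s, during which the arm holds its last target. There are 200 camera calls.

## Working session

There is one attempt and no reset: what is moved stays moved. The work goes in short steps, Python scripts to look and compute and a shell command to move; the robot and the scene stay as the last step left them, time stands still between calls to the robot, and variables do not carry over. Pictures are saved under pics/ and viewed, at most 10 in all, crops included, and the job is handed in when it is done.

```bash
mkdir -p pics; ls
python3 - <<'E'
from station import bot,eyes,ticket
import cv2,numpy as np
o=bot.get_obs();print({k:np.round(v,3).tolist() for k,v in o.items()})
for n in("scene","top"):
    c=eyes.read_camera(n);cv2.imwrite(f"pics/{n}0.png",c["image"][:,:,::-1]);print(n,np.round(c["K"],1).tolist(),np.round(c["R"],3).tolist(),np.round(c["t"],3).tolist())
E
```

```text
pics
{'t': 0.0, 'q': [-1.388, 0.478, 0.022, 1.556, -0.012, 1.109, -0.083], 'joint_vel': [0.001, -0.0, -0.001, -0.001, 0.001, 0.001, -0.001], 'joint_torque': [-0.0, -59.648, 1.608, -28.118, 0.012, 0.01, 0.0], 'eef_pos': [0.193, 0.646, 0.23], 'tool_rot': [-0.0, 0.145, 0.989, -0.001], 'contact_force': [0.779, -0.018, 0.52], 'torque': [-0.008, -0.036, 0.051], 'grasp_force': 0.0, 'gripper_width': 0.998}
scene [[461.8, 0.0, 271.8], [0.0, 461.8, 212.1], [0.0, 0.0, 1.0]] [[0.673, 0.739, 0.019], [0.503, -0.439, -0.745], [-0.542, 0.511, -0.667]] [-0.421, -0.228, 1.472]
top [[449.8, 0.0, 278.3], [0.0, 449.8, 210.2], [0.0, 0.0, 1.0]] [[-0.001, -1.0, -0.013], [-0.982, 0.003, -0.189], [0.189, 0.012, -0.982]] [0.021, 0.604, 0.89]
```

View pics/scene0.png

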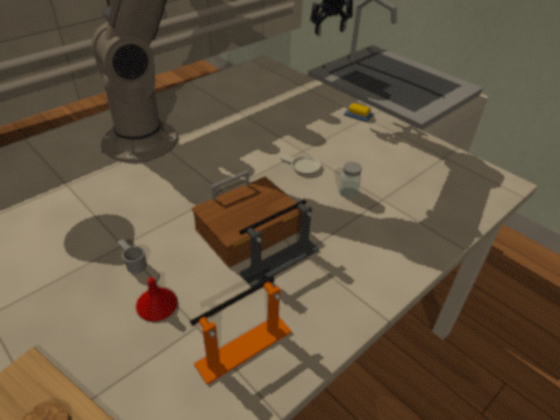

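View pics/top0.png

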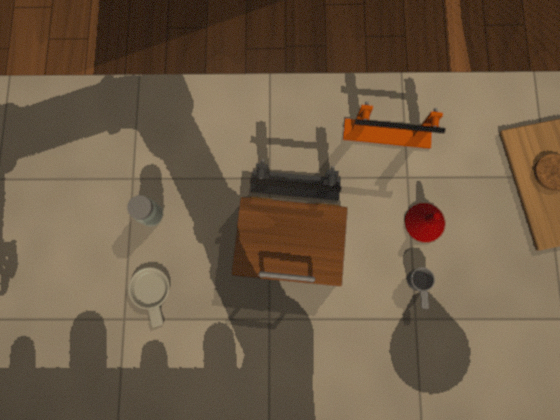

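The scene picture shows the box at (245,220), the cup at (134,260) and the funnel at (155,302). In the top picture the lid is at (292,240), its handle at (287,276) and the cup at (423,281) with its handle toward the robot. The jar is at (143,209), the spoon rest at (150,288) and the funnel at (424,222).

Possible mix-ups:
- **Stops:** the dark steel one at top (295,187) against the orange one at (390,130). I choose the dark one.
- **Cups:** the grey cup at (423,281) against the spoon rest at (150,288) and the jar lid at (143,209). I choose (423,281).

```bash
cat > h.py <<'E'
import cv2,numpy as np
from station import bot,eyes
from scipy.spatial.transform import Rotation as Ro
def ray(c,u,v,z):
    d=c["R"].T@np.linalg.inv(c["K"])@[u,v,1.]; o=-c["R"].T@c["t"]
    return o+d*(z-o[2])/d[2]
def proj(c,X):
    p=c["K"]@(c["R"]@np.asarray(X,float)+c["t"]); return p[:2]/p[2]
def toolR():
    q=bot.get_obs()["tool_rot"]; return Ro.from_quat([q[1],q[2],q[3],q[0]])
E
python3 - <<'E'
from h import *
c=eyes.read_camera("top");im=c["image"];hsv=cv2.cvtColor(im,cv2.COLOR_RGB2HSV)
# lid: brown, in window
m=cv2.inRange(hsv,(0,110,40),(20,255,255));w=np.zeros_like(m);w[190:300,220:360]=255;m&=w
m=cv2.morphologyEx(m,cv2.MORPH_CLOSE,np.ones((9,9)))
k=max(cv2.findContours(m,0,2)[0],key=cv2.contourArea)
ap=cv2.approxPolyDP(k,6,True)[:,0];print("lid px",ap.tolist(),cv2.contourArea(k))
P=np.array([ray(c,u,v,.075) for u,v in k[:,0]])[:,:2].astype(np.float32)
r=cv2.minAreaRect(P);print("lid rect",r)
print([np.round(ray(c,u,v,.075),4).tolist() for u,v in ap])
# handle: low saturation inside lid
b=im[262:290,250:325].astype(int);s=(b[...,0]-b[...,2]<25)&(b.sum(2)>200)
ys,xs=np.nonzero(s);mm=(ys<22);print("handle n",len(xs),xs.min()+250,xs.max()+250,ys.min()+262,ys.max()+262)
crop=np.hstack([cv2.resize(im[170:300,225:355],(390,390)),cv2.resize(im[245:310,390:455],(390,390))])
cv2.imwrite("pics/crop1.png",crop[:,:,::-1])
E
```

```text
lid px [[240, 198], [232, 275], [341, 285], [346, 207]] 8607.0
lid rect ((0.5397706627845764, -0.0038798898458480835), (0.22362984716892242, 0.16892576217651367), 84.43943786621094)
[[0.6271, 0.0989, 0.075], [0.4682, 0.1127, 0.075], [0.4481, -0.1061, 0.075], [0.6072, -0.1208, 0.075]]
handle n 182 259 314 272 287
```

View pics/crop1.png

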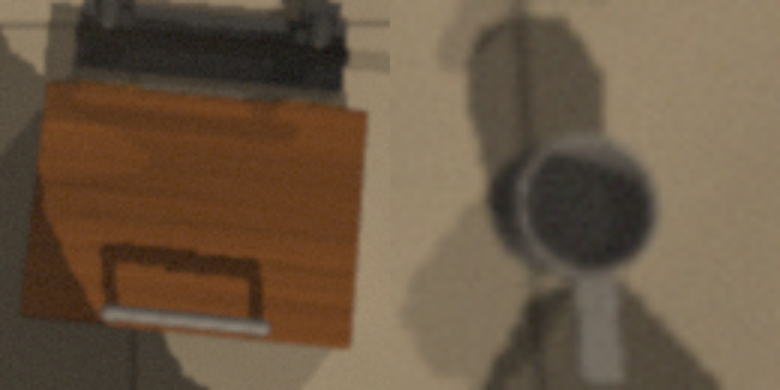

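The crop confirms the choices: the lid with its bar handle ends at about px (260,274) and (314,279), the dark stop bracket right behind it, and the cup rim centred at (423,279) with its handle pointing toward the robot.

Run:
```python
from h import *
c=eyes.read_camera("top");s=eyes.read_camera("scene")
a=ray(c,259.7,274.3,.117);b=ray(c,314,279.3,.117);print("handle",a,b,(a+b)/2,np.hypot(*(a-b)[:2]),"yaw",-np.arctan2(*(a-b)[:2]))
psi=-.092;ex=np.array([np.cos(psi),np.sin(psi)])
print("hinge from handle",((a+b)/2)[:2]+.156*ex)
cr=ray(c,423,278.8,.045);print("cup",cr,"handle end",ray(c,425,308,.043))
print("funnel",ray(c,424,222,.03),"jar",ray(c,143,209,.09),"rest",ray(c,150,288,.014))
print("handle in scene px",proj(s,(a+b)/2),"cup",proj(s,cr))
# tool move to above handle
o=bot.get_obs();T=toolR();print(T.as_matrix().round(3).tolist())
cur=np.array(o["eef_pos"])
for n,X in(("mid",[.40,.33,.25]),("above",[*((a+b)/2)[:2],.22])):
    print(n,(T.inv().apply(np.array(X)-cur)/.5).round(4))
ty=T.as_matrix()[:,1];print("tool y heading",np.degrees(np.arctan2(ty[1],ty[0])), "target",np.degrees(psi))
for n,i in(("scene",s),("top",c)): print(n)
```

```text
handle [0.46749935 0.05455916 0.117     ] [ 0.45783845 -0.04955769  0.117     ] [0.4626689  0.00250073 0.117     ] 0.10456410070153044 yaw -0.0925240883633014
hinge from handle [ 0.61800918 -0.01183103]
cup [ 0.4612267  -0.27945357  0.045     ] handle end [ 0.4021713  -0.28049942  0.043     ]
funnel [ 0.58264262 -0.29360302  0.03      ] jar [0.60148512 0.29556079 0.09      ] rest [0.44378447 0.29516219 0.014     ]
handle in scene px [229.26841732 178.41571735] cup [132.59524217 253.10976974]
[[-0.958, 0.287, -0.0], [0.287, 0.958, -0.001], [-0.0, -0.001, -1.0]]
mid [-0.5772 -0.4879 -0.0379]
above [-0.8851 -1.0794  0.0226]
tool y heading 73.33815476981752 target -5.271211715203574
scene
top
```

```bash
python3 -m crank '-0.577 -0.488 -0.04 0 0 0.25 0;-0.577 -0.488 -0.04 0 0 0.25 0;-0.577 -0.488 -0.04 0 0 0.25 0;-0.577 -0.488 -0.04 0 0 0.25 0;-0.577 -0.488 -0.04 0 0 0.25 0;-0.577 -0.488 -0.04 0 0 0.25 0;-0.577 -0.488 -0.04 0 0 0.25 0;-0.577 -0.488 -0.04 0 0 0.25 0;-0.577 -0.488 -0.04 0 0 0.25 0;-0.577 -0.488 -0.04 0 0 0.25 0' 25
cat > to.py <<'E'
import sys
from h import *
# to.py x y z heading_deg : crank numbers for a tool-down pose with tool y at that heading
x,y,z,hd=map(float,sys.argv[1:5]);T=toolR();o=bot.get_obs()
h=np.radians(hd);ty=np.array([np.cos(h),np.sin(h),0]);tz=np.array([0,0,-1.]);G=Ro.from_matrix(np.c_[np.cross(ty,tz),ty,tz])
d=np.array([x,y,z])-o["eef_pos"]
print("t",round(o["t"],2),"tcp",np.round(o["eef_pos"],4),"shift",(T.inv().apply(d)/.5).round(4),"turn",((T.inv()*G).as_rotvec()/np.pi).round(4),"rows",int(np.ceil(np.linalg.norm(d)/.05)),"F",np.round(o["contact_force"],2),"grip",round(o["gripper_width"],3),o["grasp_force"])
E
python3 to.py .4627 .0025 .20 -5.27
```

```text
t: 1.25
eef_pos: [0.4001, 0.33, 0.2515]
tool_rot: [-0.0, 0.513, 0.858, 0.0]
contact_force: [-0.1, -0.3, 0.2]
gripper_width: 1.0
grasp_force: 0.0
t 1.25 tcp [0.4001 0.33   0.2515] shift [-0.6363 -0.1998  0.1025] turn [ 0.     -0.0002  0.1862] rows 7 F [-0.06 -0.28  0.24] grip 1.0 0.0
```

```bash
python3 -m crank '-0.636 -0.2 0.1 0 0 0.186 0;-0.636 -0.2 0.1 0 0 0.186 0;-0.636 -0.2 0.1 0 0 0.186 0;-0.636 -0.2 0.1 0 0 0.186 0;-0.636 -0.2 0.1 0 0 0.186 0;-0.636 -0.2 0.1 0 0 0.186 0;-0.636 -0.2 0.1 0 0 0.186 0;-0.636 -0.2 0.1 0 0 0.186 0;-0.636 -0.2 0.1 0 0 0.186 0'
python3 to.py .4627 .0025 .098 -5.27
python3 - <<'E'
from h import *
c=eyes.read_camera("wrist");im=c["image"].copy()
for X in([.4627,.0025,.115],[.4673,.052,.115],[.458,-.047,.115]): cv2.circle(im,tuple(int(v) for v in proj(c,X).round()),3,(0,255,0),-1)
cv2.imwrite("pics/wrist1.png",im[:,:,::-1])
E
```

```text
t: 2.15
eef_pos: [0.463, 0.0038, 0.2011]
tool_rot: [-0.0, 0.738, 0.675, -0.0]
contact_force: [-0.5, 0.5, -0.1]
gripper_width: 0.998
grasp_force: 0.0
t 2.15 tcp [0.463  0.0038 0.2011] shift [-0.0027 -0.0003  0.2062] turn [-0.0001 -0.      0.0008] rows 3 F [-0.46  0.54 -0.1 ] grip 0.998 0.0
```

View pics/wrist1.png

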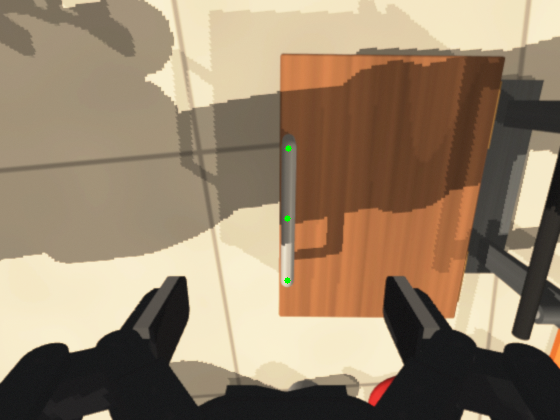

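The projected handle points lie on the bar (288,148 to 287,280), and the fingers straddle it symmetrically about column 287. Descending and gripping.

```bash
python3 -m crank '0 0 0.08 0 0 0 0;0 0 0.14 0 0 0 0;0 0 0.18 0 0 0 0;0 0 0.207 0 0 0 0;0 0 0.207 0 0 0 0.5;0 0 0.207 0 0 0 1;0 0 0.207 0 0 0 1;0 0 0.207 0 0 0 1;0 0 0.207 0 0 0 1;0 0 0.207 0 0 0 1;0 0 0.207 0 0 0 1;0 0 0.207 0 0 0 1;0 0 0.207 0 0 0 1' 25
cat > arc.py <<'E'
import sys
from h import *
# arc.py angles... : crank x,y,z shifts taking the bar grasp along the arc, from the current pose
psi=-.092;ex=np.array([np.cos(psi),np.sin(psi),0]);r=np.hypot(.156,.05);f=np.arctan2(.05,.156)
H=np.array([.6180,-.0118,.065])
T=toolR();o=bot.get_obs();g=np.array(o["eef_pos"])+[0,0,.019]
d=g-H;xb=d@ex;th=np.arctan2(d[2],-xb)-f
print("t",round(o["t"],2),"theta",round(th,4),"r",round(np.hypot(xb,d[2]),4),"F",np.round(o["contact_force"],2),"Fx",round(np.array(o["contact_force"])@ex,2),"grip",round(o["gripper_width"],3),o["grasp_force"])
P=lambda t:np.array(-r*np.cos(f+t)*ex+[0,0,r*np.sin(f+t)])
for a in sys.argv[1:]: print(a,(T.inv().apply(P(float(a))-P(th))/.5).round(4))
E
python3 arc.py .1 .2 .3 .4 .5 .6 .7 .8
```

```text
t: 3.5
eef_pos: [0.4642, 0.003, 0.0984]
tool_rot: [0.001, 0.738, 0.675, 0.001]
contact_force: [4.9, 0.5, 5.5]
gripper_width: 0.104
grasp_force: 25.9
t 3.5 theta 0.0169 r 0.1631 F [4.91 0.49 5.45] Fx 4.84 grip 0.104 25.881060361862183
.1 [-0.      0.0099 -0.0254]
.2 [-0.      0.0245 -0.0547]
.3 [-0.      0.042  -0.0824]
.4 [-1.000e-04  6.210e-02 -1.082e-01]
.5 [-1.000e-04  8.470e-02 -1.319e-01]
.6 [-1.000e-04  1.096e-01 -1.532e-01]
.7 [-0.0002  0.1365 -0.1719]
.8 [-0.0002  0.1651 -0.1878]
```

```bash
python3 -m crank '0 0.004 -0.012 0 0 0 1;0 0.01 -0.026 0 0 0 1;0 0.017 -0.04 0 0 0 1;0 0.0245 -0.055 0 0 0 1;0 0.033 -0.069 0 0 0 1;0 0.042 -0.0825 0 0 0 1;0 0.052 -0.096 0 0 0 1;0 0.062 -0.108 0 0 0 1;0 0.073 -0.12 0 0 0 1;0 0.085 -0.132 0 0 0 1;0 0.097 -0.143 0 0 0 1;0 0.11 -0.153 0 0 0 1;0 0.123 -0.163 0 0 0 1;0 0.1365 -0.172 0 0 0 1;0 0.1505 -0.18 0 0 0 1;0 0.165 -0.188 0 0 0 1;0 0.165 -0.188 0 0 0 1'
python3 arc.py .9 1. 1.1 1.2 1.3 1.4 1.45 1.5
```

```text
t: 5.2
eef_pos: [0.5435, -0.005, 0.1942]
tool_rot: [-0.002, 0.738, 0.674, -0.001]
contact_force: [-15.7, 2.0, 27.4]
gripper_width: 0.1
grasp_force: 27.7
t 5.2 theta 0.7932 r 0.1661 F [-15.65   2.    27.39] Fx -15.77 grip 0.1 27.68640160560608
.9 [-0.      0.032  -0.0142]
1. [-0.      0.0631 -0.0244]
1.1 [-0.0001  0.0951 -0.0314]
1.2 [-1.000e-04  1.276e-01 -3.520e-02]
1.3 [-0.0002  0.1604 -0.0357]
1.4 [-0.0002  0.193  -0.0329]
1.45 [-2.000e-04  2.092e-01 -3.030e-02]
1.5 [-0.0003  0.2252 -0.0269]
```

```bash
cat > arc.py <<'E'
import sys,json
from h import *
from scipy.optimize import least_squares
# arc.py angles... : hinge refit from bar positions felt so far, then crank shifts along the arc from the commanded pose
psi=-.092;ex=np.array([np.cos(psi),np.sin(psi),0]);r=np.hypot(.156,.05);f=np.arctan2(.05,.156)
T=toolR();o=bot.get_obs();F=np.array(o["contact_force"]);p=np.array(o["eef_pos"])
try: L=json.load(open("pts.json"))
except OSError: L=[[.4642,.003,.0984]]
L.append(p.tolist());json.dump(L,open("pts.json","w"))
A=np.array(L)+[0,0,.019];B=np.c_[A@ex,A[:,2]]
H0=np.array([np.array([.618,-.0118,0])@ex,.065])
h=least_squares(lambda v:np.r_[(np.hypot(*(B-v).T)-r)/.001,(v-H0)/.004],H0).x
d=B[-1]-h;th=np.arctan2(d[1],-d[0])-f
cmd=p-F/9500+[0,0,.019];c2=np.array([cmd@ex,cmd[2]])
print("t",round(o["t"],2),"theta",round(th,4),"dh",(h-H0).round(4),"r",np.hypot(*(B-h).T).round(4),"F",F.round(2),"Fx",round(F@ex,2),"Fz",F[2].round(2),"grip",round(o["gripper_width"],3),o["grasp_force"])
for a in sys.argv[1:]:
    t=float(a);D=h+[-r*np.cos(f+t),r*np.sin(f+t)]-c2;print(a,"th:",(T.inv().apply(D[0]*ex+[0,0,D[1]])/.5).round(4))
E
python3 arc.py .8 .9 1. 1.1 1.2 1.3 1.4 1.45 1.5
```

```text
t 5.2 theta 0.7775 dh [0.0014 0.0029] r [0.1636 0.1641] F [-15.65   2.    27.39] Fx -15.77 Fz 27.39 grip 0.1 27.68640160560608
.8 th: [ 0.      0.0035 -0.0086]
.9 th: [-0.      0.0334 -0.0219]
1. th: [-0.      0.0646 -0.032 ]
1.1 th: [-0.0001  0.0966 -0.039 ]
1.2 th: [-1.000e-04  1.291e-01 -4.280e-02]
1.3 th: [-1.000e-04  1.619e-01 -4.330e-02]
1.4 th: [-0.0002  0.1945 -0.0405]
1.45 th: [-2.000e-04  2.107e-01 -3.790e-02]
1.5 th: [-0.0003  0.2267 -0.0345]
```

```bash
python3 -m crank '0 0.0035 -0.0086 0 0 0 1;0 0.018 -0.0155 0 0 0 1;0 0.0334 -0.022 0 0 0 1;0 0.049 -0.0273 0 0 0 1;0 0.0646 -0.032 0 0 0 1;0 0.0805 -0.036 0 0 0 1;0 0.0966 -0.039 0 0 0 1;0 0.113 -0.0413 0 0 0 1;0 0.129 -0.0428 0 0 0 1;0 0.129 -0.0428 0 0 0 1'
python3 arc.py 1.2 1.25 1.3 1.35 1.4 1.45 1.5 1.52
```

```text
t: 6.2
eef_pos: [0.6113, -0.0117, 0.2138]
tool_rot: [0.002, 0.738, 0.674, 0.0]
contact_force: [-0.5, -4.3, 2.2]
gripper_width: 0.1
grasp_force: 26.2
t 6.2 theta 1.2082 dh [0.0019 0.0038] r [0.1638 0.1636 0.1643] F [-0.5  -4.32  2.23] Fx -0.1 Fz 2.23 grip 0.1 26.184478998184204
1.2 th: [ 0.     -0.0027  0.0006]
1.25 th: [-0.      0.0137  0.0001]
1.3 th: [-0.      0.0301  0.0003]
1.35 th: [-0.0001  0.0464  0.0014]
1.4 th: [-0.0001  0.0627  0.0034]
1.45 th: [-0.0001  0.0788  0.0061]
1.5 th: [-0.0001  0.0948  0.0096]
1.52 th: [-1.000e-04  1.012e-01  1.130e-02]
```

```bash
python3 -m crank '0 0.0137 0 0 0 0 1;0 0.03 0.0003 0 0 0 1;0 0.0464 0.0014 0 0 0 1;0 0.0627 0.0034 0 0 0 1;0 0.079 0.006 0 0 0 1;0 0.095 0.0096 0 0 0 1;0 0.1012 0.0113 0 0 0 1;0 0.1012 0.0113 0 0 0 1'
python3 arc.py 1.52 1.54 1.56 1.58 1.6 1.62 1.64 1.66
python3 - <<'E'
from h import *
c=eyes.read_camera("scene");im=c["image"][120:290,150:340]
cv2.imwrite("pics/s2.png",cv2.resize(im,(665,595),interpolation=cv2.INTER_CUBIC)[:,:,::-1])
E
```

```text
t: 7.0
eef_pos: [0.6606, -0.0165, 0.2076]
tool_rot: [0.001, 0.739, 0.674, -0.0]
contact_force: [0.4, -5.2, 0.6]
gripper_width: 0.104
grasp_force: 26.6
t 7.0 theta 1.516 dh [0.0016 0.0035] r [0.1636 0.1637 0.1646 0.1634] F [ 0.35 -5.24  0.64] Fx 0.83 Fz 0.64 grip 0.104 26.593308448791504
1.52 th: [-0.      0.0017 -0.0006]
1.54 th: [-0.      0.008   0.0012]
1.56 th: [-0.      0.0142  0.0031]
1.58 th: [-0.      0.0205  0.0051]
1.6 th: [-0.      0.0267  0.0072]
1.62 th: [-0.      0.0328  0.0094]
1.64 th: [-0.      0.0389  0.0118]
1.66 th: [-0.      0.045   0.0143]
```

View pics/s2.png

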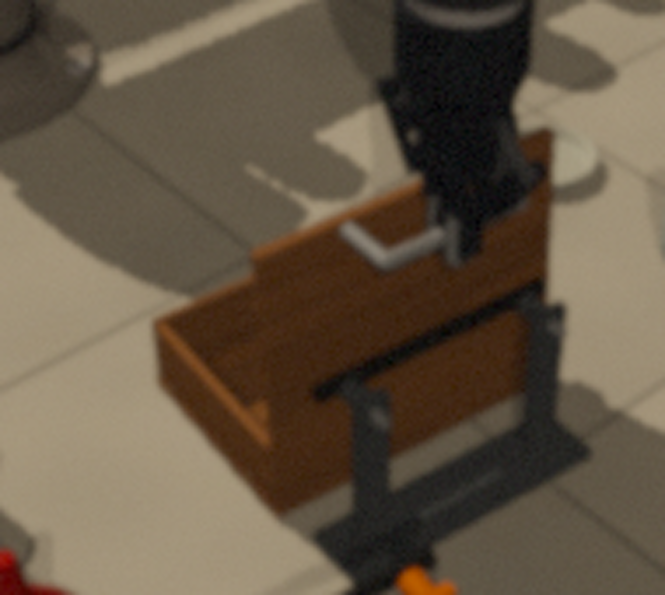

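The lid stands nearly upright, with the stop bar still clear of it; its ends are at crop (318,390) and (540,288), i.e. full px (241,231) and (304,202).

```bash
python3 - <<'E'
from h import *
c=eyes.read_camera("scene");t=eyes.read_camera("top");psi=-.092;ex=np.array([np.cos(psi),np.sin(psi),0])
for u,v in((240.9,231.4),(304.3,202.3)):
    X=ray(c,u,v,.125);print(X.round(4),"x past hinge",(X@ex-np.array([.618,-.0118,0])@ex-.0016).round(4))
from scipy.optimize import brentq
for xb in np.arange(.015,.05,.005): # bar centre past hinge -> contact angle: distance of bar centre from board top-face plane = 6
    g=lambda th: (xb*np.sin(th)+.06*np.cos(th))-.016  # normal at th: (sin,cos); face 10 out + 6 radius
    print(round(xb,3),round(brentq(g,1.2,2.6),3))
E
python3 -m crank '0 0.008 0.0012 0 0 0 1;0 0.0142 0.003 0 0 0 1;0 0.0205 0.005 0 0 0 1;0 0.0205 0.005 0 0 0 1;0 0.0205 0.005 0 0 0 1'
python3 arc.py 1.58 1.6 1.61 1.62 1.63 1.64 1.66 1.68 1.7
```

```text
[ 0.6333 -0.1005  0.125 ] x past hinge 0.0218
[0.6554 0.0712 0.125 ] x past hinge 0.028
0.015 1.554
0.02 1.637
0.025 1.717
0.03 1.794
0.035 1.866
0.04 1.935
0.045 1.999
0.05 2.059
t: 7.65
eef_pos: [0.6703, -0.0174, 0.2049]
tool_rot: [0.001, 0.739, 0.674, -0.0]
contact_force: [0.3, -5.6, -1.6]
gripper_width: 0.108
grasp_force: 26.5
t 7.65 theta 1.5778 dh [0.0015 0.0034] r [0.1636 0.1637 0.1646 0.1635 0.1637] F [ 0.26 -5.56 -1.6 ] Fx 0.77 Fz -1.6 grip 0.108 26.46144390106201
1.58 th: [-0.      0.0009  0.0002]
1.6 th: [-0.      0.0071  0.0024]
1.61 th: [-0.      0.0102  0.0035]
1.62 th: [-0.      0.0133  0.0046]
1.63 th: [-0.      0.0163  0.0058]
1.64 th: [-0.      0.0194  0.007 ]
1.66 th: [-0.      0.0255  0.0095]
1.68 th: [-0.      0.0315  0.0121]
1.7 th: [-0.      0.0374  0.0148]
```

```bash
sed -i 's/^for a in sys/print("Ftan",round(-(F@ex*np.sin(f+th)+F[2]*np.cos(f+th)),2),"Frad",round(-F@ex*np.cos(f+th)+F[2]*np.sin(f+th),2))\nfor a in sys/' arc.py
python3 -m crank '0 0.0035 0.0012 0 0 0 1;0 0.007 0.0024 0 0 0 1;0 0.007 0.0024 0 0 0 1'|grep -E "eef|contact"; python3 arc.py
python3 -m crank '0 0.003 0.001 0 0 0 1;0 0.006 0.0022 0 0 0 1;0 0.006 0.0022 0 0 0 1'|grep -E "eef|contact"; python3 arc.py 1.62 1.63 1.64 1.65 1.66 1.67 1.68 1.7
```

```text
eef_pos: [0.6735, -0.0177, 0.2037]
contact_force: [-2.1, -5.4, -0.1]
t 7.95 theta 1.5989 dh [0.0015 0.0034] r [0.1635 0.1638 0.1647 0.1635 0.1637 0.1636] F [-2.08 -5.43 -0.09] Fx -1.57 Fz -0.09 grip 0.103 26.584498286247253
Ftan 1.45 Frad -0.61
eef_pos: [0.6766, -0.018, 0.2027]
contact_force: [-1.1, -5.9, 1.1]
t 8.25 theta 1.6187 dh [0.0015 0.0033] r [0.1635 0.1638 0.1647 0.1636 0.1637 0.1637 0.1638] F [-1.09 -5.89  1.1 ] Fx -0.55 Fz 1.1 grip 0.103 26.54041975736618
Ftan 0.9 Frad 0.84
1.62 th: [-0.      0.0003 -0.0001]
1.63 th: [-0.      0.0034  0.001 ]
1.64 th: [-0.      0.0064  0.0022]
1.65 th: [-0.      0.0094  0.0035]
1.66 th: [-0.      0.0125  0.0047]
1.67 th: [-0.      0.0155  0.006 ]
1.68 th: [-0.      0.0185  0.0073]
1.7 th: [-0.      0.0244  0.0101]
```

```bash
python3 -m crank '0 0.003 0.001 0 0 0 1;0 0.0062 0.0022 0 0 0 1;0 0.0062 0.0022 0 0 0 1'|grep -E "eef|contact"; python3 arc.py
python3 -m crank '0 0.003 0.0012 0 0 0 1;0 0.006 0.0025 0 0 0 1;0 0.006 0.0025 0 0 0 1'|grep -E "eef|contact"; python3 arc.py 1.65 1.66 1.67 1.68 1.69 1.7 1.72
```

```text
eef_pos: [0.6795, -0.0182, 0.2015]
contact_force: [-2.0, -5.3, -0.2]
t 8.55 theta 1.6382 dh [0.0015 0.0033] r [0.1635 0.1638 0.1647 0.1636 0.1637 0.1637 0.1638 0.1637] F [-1.98 -5.35 -0.16] Fx -1.48 Fz -0.16 grip 0.105 26.586695909500122
Ftan 1.32 Frad -0.7
eef_pos: [0.6825, -0.0185, 0.2003]
contact_force: [-1.7, -5.0, 0.8]
t 8.85 theta 1.6583 dh [0.0014 0.0033] r [0.1635 0.1638 0.1647 0.1636 0.1638 0.1637 0.1638 0.1637 0.1637] F [-1.73 -4.98  0.77] Fx -1.27 Fz 0.77 grip 0.107 26.588955223560333
Ftan 1.46 Frad 0.22
1.65 th: [ 0.     -0.0027 -0.0014]
1.66 th: [-0.      0.0003 -0.0001]
1.67 th: [-0.      0.0033  0.0012]
1.68 th: [-0.      0.0063  0.0025]
1.69 th: [-0.      0.0093  0.0038]
1.7 th: [-0.      0.0123  0.0052]
1.72 th: [-0.      0.0182  0.0081]
```

```bash
python3 -m crank '0 0.003 0.0012 0 0 0 1;0 0.006 0.0025 0 0 0 1;0 0.006 0.0025 0 0 0 1'|grep -E "eef|contact"; python3 arc.py
python3 -m crank '0 0.003 0.0013 0 0 0 1;0 0.006 0.0027 0 0 0 1;0 0.006 0.0027 0 0 0 1'|grep -E "eef|contact"; python3 arc.py 1.68 1.69 1.7 1.71 1.72 1.73 1.74 1.76
```

```text
eef_pos: [0.6856, -0.0188, 0.1991]
contact_force: [-1.8, -4.8, 0.6]
t 9.15 theta 1.6785 dh [0.0014 0.0033] r [0.1635 0.1638 0.1647 0.1636 0.1638 0.1637 0.1638 0.1637 0.1637 0.1638] F [-1.83 -4.79  0.57] Fx -1.38 Fz 0.57 grip 0.103 26.519113183021545
Ftan 1.5 Frad -0.04
eef_pos: [0.6885, -0.019, 0.1976]
contact_force: [-2.3, -5.1, 0.6]
t 9.45 theta 1.6985 dh [0.0014 0.0033] r [0.1635 0.1638 0.1647 0.1636 0.1638 0.1637 0.1638 0.1637 0.1637 0.1638
 0.1637] F [-2.33 -5.12  0.55] Fx -1.85 Fz 0.55 grip 0.101 26.572711765766144
Ftan 1.91 Frad -0.28
1.68 th: [ 0.     -0.0058 -0.0028]
1.69 th: [ 0.     -0.0028 -0.0014]
1.7 th: [-0.      0.0001 -0.0001]
1.71 th: [-0.      0.0031  0.0013]
1.72 th: [-0.      0.006   0.0028]
1.73 th: [-0.      0.009   0.0042]
1.74 th: [-0.      0.0119  0.0057]
1.76 th: [-0.      0.0177  0.0088]
```

```bash
python3 -m crank '0 0.003 0.0013 0 0 0 1;0 0.006 0.0028 0 0 0 1;0 0.006 0.0028 0 0 0 1'|grep -E "eef"; python3 arc.py|grep -E "theta|Ftan"
python3 -m crank '0 0.003 0.0014 0 0 0 1;0 0.006 0.003 0 0 0 1;0 0.006 0.003 0 0 0 1'|grep -E "eef"; python3 arc.py 1.72 1.73 1.74 1.75 1.76 1.77 1.78 1.8
```

```text
eef_pos: [0.6913, -0.0193, 0.1962]
t 9.75 theta 1.7179 dh [0.0014 0.0033] r [0.1635 0.1638 0.1647 0.1636 0.1638 0.1637 0.1639 0.1637 0.1637 0.1639
Ftan 1.48 Frad -0.62
eef_pos: [0.6943, -0.0196, 0.1949]
t 10.05 theta 1.7377 dh [0.0014 0.0033] r [0.1635 0.1638 0.1647 0.1636 0.1638 0.1637 0.1639 0.1637 0.1637 0.1639
 0.1637 0.1637 0.1639] F [-2.53 -4.58  1.74] Fx -2.1 Fz 1.74 grip 0.106 26.627807021141052
Ftan 2.66 Frad 0.59
1.72 th: [ 0.     -0.0056 -0.0029]
1.73 th: [ 0.     -0.0027 -0.0014]
1.74 th: [-0.      0.0002  0.0001]
1.75 th: [-0.      0.0031  0.0016]
1.76 th: [-0.      0.006   0.0031]
1.77 th: [-0.      0.0089  0.0047]
1.78 th: [-0.      0.0117  0.0063]
1.8 th: [-0.      0.0174  0.0096]
```

```bash
python3 -m crank '0 0.003 0.0015 0 0 0 1;0 0.0055 0.003 0 0 0 1;0 0.0055 0.003 0 0 0 1'|grep -E "eef"; python3 arc.py 1.76 1.77 1.775 1.78
```

```text
eef_pos: [0.6968, -0.0197, 0.1934]
t 10.35 theta 1.7557 dh [0.0014 0.0033] r [0.1635 0.1638 0.1647 0.1636 0.1638 0.1637 0.1639 0.1637 0.1637 0.1639
 0.1637 0.1637 0.1639 0.1637] F [-4.14 -4.09  2.48] Fx -3.75 Fz 2.48 grip 0.105 26.777807772159576
Ftan 4.48 Frad 0.4
1.76 th: [-0.      0.0005 -0.    ]
1.77 th: [-0.      0.0034  0.0016]
1.775 th: [-0.      0.0048  0.0024]
1.78 th: [-0.      0.0063  0.0032]
```

```bash
python3 -m crank '0 0.002 0.001 0 0 0 1;0 0.0042 0.0022 0 0 0 1;0 0.0042 0.0022 0 0 0 1;0 0.0042 0.0022 0 0 0 1'|grep -E "eef"; python3 arc.py 1.77 1.78 1.79 |grep -v "^ "
python3 - <<'E'
from h import *
import time
print([np.round(bot.get_obs()["contact_force"],2).tolist() for _ in range(3)])
s=eyes.read_camera("scene");t=eyes.read_camera("top")
a=cv2.resize(s["image"][150:270,190:330],(466,400),interpolation=cv2.INTER_CUBIC)
b=cv2.resize(t["image"][140:240,235:355],(330,275),interpolation=cv2.INTER_CUBIC);b=np.vstack([b,np.zeros((125,330,3),np.uint8)])
cv2.imwrite("pics/s3.png",np.hstack([a,b])[:,:,::-1])
E
```

```text
eef_pos: [0.6987, -0.0199, 0.1924]
t 10.75 theta 1.7688 dh [0.0014 0.0033] r [0.1635 0.1638 0.1647 0.1636 0.1638 0.1637 0.1639 0.1637 0.1637 0.1639
Ftan 5.03 Frad 1.66
1.77 th: [-0.     -0.0004 -0.0007]
1.78 th: [-0.      0.0025  0.0009]
1.79 th: [-0.      0.0053  0.0025]
[[-4.08, -5.17, 3.9], [-4.08, -5.17, 3.9], [-4.08, -5.17, 3.9]]
```

View pics/s3.png

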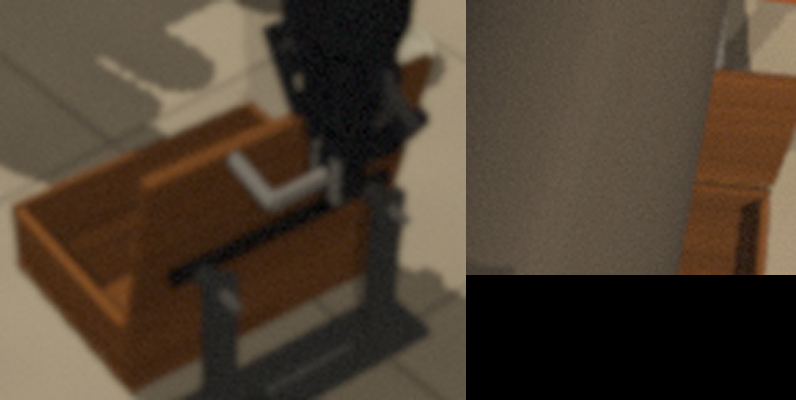

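The lid's back now meets the stop bar (crop 170–330, 275–205). Push rise is about 3.5 N; one more small step, then hold.

```bash
python3 -m crank '0 0.002 0.0007 0 0 0 1;0 0.0038 0.0017 0 0 0 1;0 0.0038 0.0017 0 0 0 1;0 0.0038 0.0017 0 0 0 1;0 0.0038 0.0017 0 0 0 1;0 0.0038 0.0017 0 0 0 1;0 0.0038 0.0017 0 0 0 1'|grep -E "eef"; python3 arc.py 1.78 1.79 |grep -v "^ "
```

```text
eef_pos: [0.7002, -0.0201, 0.1914]
t 11.55 theta 1.7798 dh [0.0014 0.0033] r [0.1635 0.1638 0.1647 0.1636 0.1638 0.1637 0.1639 0.1637 0.1638 0.1639
Ftan 6.07 Frad 1.22
1.78 th: [-0.     -0.0008 -0.001 ]
1.79 th: [-0.      0.002   0.0006]
```

```bash
python3 -m crank '0 0 0 0 0 0 0.85;0 0 0 0 0 0 0.75;0 0 0 0 0 0 0.65;0 0 0 0 0 0 0.65;0 0 0 0 0 0 0.65;0 0 0 0 0 0 0.65;0 0 -0.02 0 0 0 0.65;0 0 -0.05 0 0 0 0.65;0 0 -0.09 0 0 0 0.65;0 0 -0.15 0 0 0 0.65;0 0 -0.23 0 0 0 0.65;0 0 -0.26 0 0 0 0.65'
python3 to.py .50 -.15 .32 40
```

```text
t: 12.75
eef_pos: [0.7028, -0.0194, 0.3276]
tool_rot: [0.003, 0.738, 0.674, 0.003]
contact_force: [0.5, 0.1, 0.9]
gripper_width: 0.349
grasp_force: 0.0
t 12.75 tcp [ 0.7028 -0.0194  0.3276] shift [-0.2967 -0.3806  0.0121] turn [ 0.0024  0.0007 -0.2509] rows 5 F [0.46 0.14 0.91] grip 0.349 0.0
```

```bash
python3 to.py .4612 -.2795 .22 -89
```

```text
t 12.75 tcp [ 0.7028 -0.0194  0.3276] shift [-0.5617 -0.4361  0.2115] turn [ 0.0018 -0.002   0.4657] rows 8 F [0.46 0.14 0.91] grip 0.349 0.0
```

```bash
python3 -m crank '-0.562 -0.436 0 0 0 0.466 0.5;-0.562 -0.436 0 0 0 0.466 0.3;-0.562 -0.436 0 0 0 0.466 0;-0.562 -0.436 0 0 0 0.466 0;-0.562 -0.436 0 0 0 0.466 0;-0.562 -0.436 0 0 0 0.466 0;-0.562 -0.436 0 0 0 0.466 0;-0.562 -0.436 0 0 0 0.466 0;-0.562 -0.436 0.21 0 0 0.466 0;-0.562 -0.436 0.21 0 0 0.466 0;-0.562 -0.436 0.21 0 0 0.466 0;-0.562 -0.436 0.21 0 0 0.466 0;-0.562 -0.436 0.21 0 0 0.466 0'
python3 - <<'E'
from h import *
c=eyes.read_camera("wrist");im=c["image"].copy()
C=np.array([.4612,-.2795,.045]);
for X in(C,C+[.025,0,0],C-[.025,0,0],C+[0,.025,0],C-[0,.025,0],[.4022,-.2805,.043]): cv2.circle(im,tuple(int(v) for v in proj(c,X).round()),3,(0,255,0),-1)
s=eyes.read_camera("scene")["image"];t=eyes.read_camera("top")["image"]
b=np.vstack([cv2.resize(s[150:270,190:330],(245,210)),cv2.resize(t[140:240,235:355],(245,210))])
cv2.imwrite("pics/w2.png",np.hstack([im,b[:420]])[:,:800,::-1])
E
python3 to.py .4612 -.2795 .010 -89
```

```text
t: 14.05
eef_pos: [0.46, -0.2801, 0.2189]
tool_rot: [0.001, 1.0, 0.01, 0.002]
contact_force: [0.7, -0.3, 0.8]
gripper_width: 0.999
grasp_force: 0.0
t 14.2 tcp [ 0.46   -0.2796  0.2185] shift [ 0.0009 -0.0006  0.4171] turn [ 0.0003 -0.0012  0.0003] rows 5 F [0.09 0.25 0.61] grip 1.0 0.0
```

View pics/w2.png

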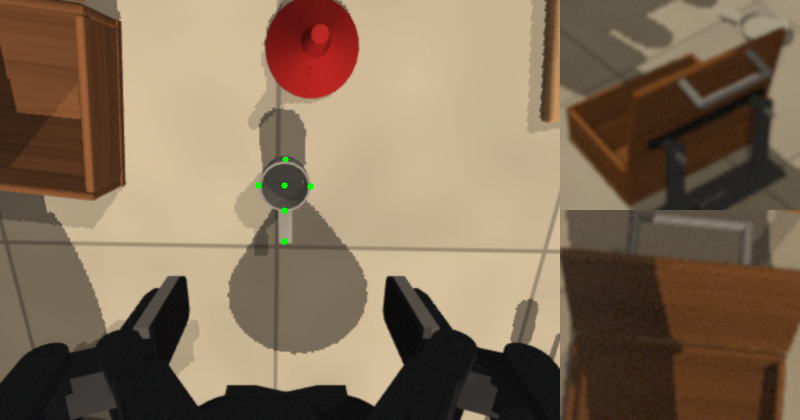

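The cup rim is centred at wrist px (285,186), which matches the projection within about 1 mm and sits between the fingers. The inset shows the lid still leaning on the stop bar. Descending.

```bash
python3 -m crank '0 0 0.1 0 0 0 0;0 0 0.2 0 0 0 0;0 0 0.28 0 0 0 0;0 0 0.34 0 0 0 0;0 0 0.38 0 0 0 0;0 0 0.412 0 0 0 0;0 0 0.412 0 0 0 0;0 0 0.412 0 0 0 0.2;0 0 0.412 0 0 0 0.4;0 0 0.412 0 0 0 0.7;0 0 0.412 0 0 0 1;0 0 0.412 0 0 0 1;0 0 0.412 0 0 0 1;0 0 0.412 0 0 0 1;0 0 0.412 0 0 0 1' 30
python3 to.py .4612 -.2795 .20 -89
```

```text
t: 15.7
eef_pos: [0.4598, -0.2793, 0.0119]
tool_rot: [0.0, 1.0, 0.009, 0.001]
contact_force: [-2.3, 0.6, 7.3]
gripper_width: 0.576
grasp_force: 29.8
t 15.7 tcp [ 0.4598 -0.2793  0.0119] shift [ 0.0038  0.0006 -0.3761] turn [ 0.0002 -0.0008 -0.0001] rows 4 F [-2.26  0.6   7.31] grip 0.576 29.83214848092757
```

```bash
python3 -m crank '0 0 -0.04 0 0 0 1;0 0 -0.12 0 0 0 1;0 0 -0.22 0 0 0 1;0 0 -0.3 0 0 0 1;0 0 -0.3 0 0 0 1'
python3 to.py .546 -.005 .16 -95.3
```

```text
t: 16.2
eef_pos: [0.4615, -0.2811, 0.1659]
tool_rot: [0.002, 1.0, 0.008, 0.005]
contact_force: [0.6, 0.8, -0.5]
gripper_width: 0.575
grasp_force: 31.6
t 16.2 tcp [ 0.4615 -0.2811  0.1659] shift [ 0.178  -0.5493  0.0117] turn [ 0.0009 -0.003   0.0347] rows 6 F [ 0.59  0.76 -0.46] grip 0.575 31.577472067438066
```

```bash
python3 -m crank '0.02 -0.06 0 0 0 0.035 1;0.05 -0.15 0 0 0 0.035 1;0.08 -0.24 0 0 0 0.035 1;0.11 -0.33 0 0 0 0.035 1;0.14 -0.42 0 0 0 0.035 1;0.165 -0.5 0 0 0 0.035 1;0.178 -0.549 0 0 0 0.035 1;0.178 -0.549 0 0 0 0.035 1;0.178 -0.549 0 0 0 0.035 1'
python3 to.py .546 -.005 .021 -95.3
python3 - <<'E'
from h import *
im=eyes.read_camera("wrist")["image"].copy()
s=eyes.read_camera("scene")["image"]
b=np.vstack([cv2.resize(s[140:280,180:330],(225,210)),np.zeros((210,225,3),np.uint8)])
cv2.imwrite("pics/w3.png",np.hstack([im,b])[:,:,::-1])
E
```

```text
t: 17.1
eef_pos: [0.5427, -0.0026, 0.1602]
tool_rot: [0.0, 0.999, -0.046, -0.0]
contact_force: [0.8, -0.7, -1.7]
gripper_width: 0.573
grasp_force: 31.6
t 17.1 tcp [ 0.5427 -0.0026  0.1602] shift [0.0072 0.004  0.2785] turn [0.0001 0.0002 0.0003] rows 3 F [ 0.81 -0.73 -1.75] grip 0.573 31.613581943674944
```

View pics/w3.png

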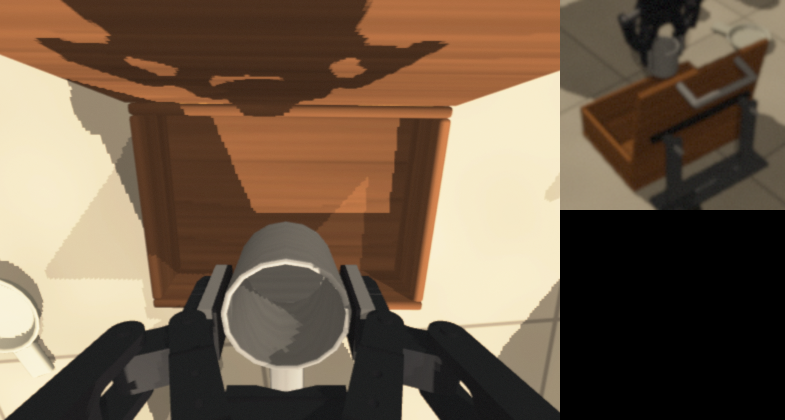

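The cup is held upright over the box opening with its handle toward the robot. It is centred in the box (rim at px 286,315), and the lid is still on its stop. Lowering.

```bash
python3 -m crank '0.0072 0.004 0.04 0 0 0 1;0.0072 0.004 0.08 0 0 0 1;0.0072 0.004 0.12 0 0 0 1;0.0072 0.004 0.16 0 0 0 1;0.0072 0.004 0.2 0 0 0 1;0.0072 0.004 0.23 0 0 0 1;0.0072 0.004 0.25 0 0 0 1;0.0072 0.004 0.26 0 0 0 1;0.0072 0.004 0.262 0 0 0 1;0.0072 0.004 0.262 0 0 0 1'
for i in 1 2 3; do python3 -m crank '0 0 0.003 0 0 0 1;0 0 0.006 0 0 0 1;0 0 0.006 0 0 0 1' | grep -E 'eef|contact'; done
```

```text
t: 18.2
eef_pos: [0.5469, -0.0054, 0.0299]
tool_rot: [-0.0, 0.999, -0.047, 0.0]
contact_force: [0.6, 0.8, -1.4]
gripper_width: 0.578
grasp_force: 31.6
eef_pos: [0.5466, -0.0051, 0.0265]
contact_force: [-0.2, -0.1, -0.6]
eef_pos: [0.5464, -0.0052, 0.0232]
contact_force: [-0.4, -0.2, -1.3]
eef_pos: [0.5464, -0.0052, 0.0202]
contact_force: [0.4, -0.5, -1.7]
```

```bash
for i in 1; do python3 -m crank '0 0 0.002 0 0 0 1;0 0 0.002 0 0 0 1' | grep -E 'eef|contact';python3 -m crank '0 0 0.002 0 0 0 1;0 0 0.002 0 0 0 1' | grep -E 'eef|contact';python3 -m crank '0 0 0.002 0 0 0 1;0 0 0.002 0 0 0 1' | grep -E 'eef|contact'; done
```

```text
eef_pos: [0.5465, -0.0053, 0.02]
contact_force: [-3.3, 0.5, 5.9]
eef_pos: [0.5466, -0.0052, 0.0199]
contact_force: [-6.5, 1.8, 18.1]
eef_pos: [0.5466, -0.0052, 0.0197]
contact_force: [-9.5, 1.9, 28.6]
```

Floor contact is felt. I'll ease off, let go and leave straight up.

```bash
python3 -m crank '0 0 -0.003 0 0 0 1;0 0 -0.0045 0 0 0 1;0 0 -0.0045 0 0 0 0.4;0 0 -0.0045 0 0 0 0.3;0 0 -0.0045 0 0 0 0.2;0 0 -0.0045 0 0 0 0.1;0 0 -0.0045 0 0 0 0;0 0 -0.0045 0 0 0 0;0 0 -0.0045 0 0 0 0;0 0 -0.03 0 0 0 0;0 0 -0.08 0 0 0 0;0 0 -0.15 0 0 0 0;0 0 -0.23 0 0 0 0;0 0 -0.32 0 0 0 0;0 0 -0.4 0 0 0 0;0 0 -0.4 0 0 0 0;0 0 -0.4 0 0 0 0'
python3 - <<'E'
from h import *
im=eyes.read_camera("wrist")["image"].copy()
s=eyes.read_camera("scene")["image"]
b=np.vstack([cv2.resize(s[140:280,180:330],(225,210)),cv2.resize(eyes.read_camera("top")["image"],(225,210))])
cv2.imwrite("pics/w4.png",np.hstack([im,b])[:,:,::-1])
E
```

```text
t: 21.4
eef_pos: [0.5468, -0.0052, 0.2187]
tool_rot: [-0.001, 0.999, -0.046, 0.001]
contact_force: [-0.4, -0.2, -0.8]
gripper_width: 1.003
grasp_force: 0.0
```

View pics/w4.png

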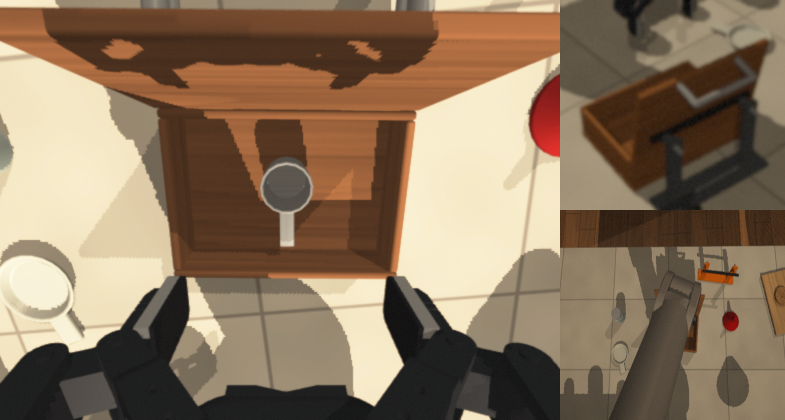

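The cup stands upright in the box (rim at px 287,188, handle clear of the front wall), the lid leans on its stop, and the bystanders are where they were. Handing in.

```bash
python3 -c "
from station import ticket
print(ticket.hand_in())"
```

```text
the job is handed in; nothing more can be done
None
```

The job is handed in, though the hand-in gave no verdict: the lid rests on its stop (pressed in an estimated 3–4 mm), the cup stands upright inside the box, the jar, funnel and spoon rest were not touched, and it took about 21 s of the 72 s.

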